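# Lay out a guitar's hardware kit in the fitted tray

## Robot

A 7-joint arm with a two-finger parallel gripper is mounted at the origin on the work surface. World frame = base frame: x ahead of the robot, y to its left, z up, the work surface at z = 0. Lengths are in m, angles in rad, forces in N, time in s.
With the tool pointing down it reaches from about 0.4 to 0.85 m from the base axis. Payload 4.5 kg.
Tool frame: the origin (TCP) lies between the finger pads; the fingertips stand 11 mm ahead of it and the grasp point (between the pads) lies 8 mm behind it (r.nose_length is the distance from the TCP to the fingertips, in m); z points along the fingers, y is the line along which they close (so a half turn about z gives the same grasp; the last joint's range is limited). The gripper opens to 88 mm and grips with 3 to 60 N. Pads are 18 mm wide; open, the fingers measure 123 mm over their backs; the gripper's body (75 mm by 187 mm) begins 45 mm behind the grasp point.
Start: joints at [1.248, 0.689, -0.195, 1.565, 0.157, 0.902, -0.215], TCP at [0.218, -0.586, 0.25] pointing down, gripper open.
Joint ranges: [-3.01, 3.01], [-0.46, 2.08], [-1.47, 1.51], [0.13, 2.56], [-1, 4.14], [0.04, 2.09], [-2.66, 2.66]. Speed limits (rad/s): [2.57, 2.57, 3.14, 3.14, 3.14, 3.14, 3.14].

## Interface

Orientations are given as a unit quaternion [x, y, z, w].
In Python, from plant import get_state, snapshot, camera_model, r gives the robot as it stands.
- The arm moves only by the shell command python3 -m inch 'ROWS' [FORCE]. ROWS is text: rows parted by semicolons, each of 7 numbers parted by spaces: the opening, from -1 (shut) to 1 (fully open), then the shift along the tool's x, y, z in m, then the turn, a rotation vector about the tool's x, y, z in rad. A call has 1 to 20 rows; each row shifts and turns the commanded pose from where the row before left it, along the tool's axes as they then stand; what a row does not reach is not made up. A row lasts 1/12 s, in which the tool goes at most 41.7 mm and 7.16 degrees, less where a joint would pass 70% of its speed; a pose out of reach is approached as far as the arm can. A call is refused whole if a number of a shift passes 0.0417 or a number of a turn 0.125, either way. A call with a gripper value outside its range is refused whole. The fingers move at their own pace and stop on an object; FORCE is the grip in N (left out, the last holds). Time passes only in rows, so rows that do not move let the fingers close. It gives the time, the measured TCP pose, the force, the opening and the grip force at its end, in the units of the state.
- get_state(): the state, without advancing time (a new reading comes with each control period).
- snapshot(name): name is "scene" or "top" or "wrist"; returns (picture, depth): 420x560x3 uint8, red, green, blue; 420x560 float32, m along the optical axis (not along the pixel's ray), 0 where there is no reading.
- camera_model(name): a dict with "intrinsics" (3x3 intrinsics, pixels), "view" (4x4, takes a point from world to camera coordinates). Camera axes: x right, y down, z forward; pixel columns grow to the right and rows downward; lengths in m; the calibration is good to about 2 mm. A picture is of the moment at which its call begins: read the wrist's pose just before it. camera_model takes no time and is no camera call; for the wrist camera it gives the pose at the moment of the call.
- r.finish_job(): hands the job in; it is judged then, once.
The state is a dict: "clock": time; "q": joint angles; "qd": joint speeds; "joint_torque": joint torques, N m; "tool_pos": TCP position; "eef_rot": TCP orientation; "contact_force": force on the tool from outside, world axes, zero at the start; "moment": the same for the moment, N m; "opening": opening from 0.0 (shut) to 1.0 (fully open); "finger_force": force on a finger pad.
Only numpy, scipy, OpenCV 4.12 (cv2) and the standard library are available. Lean on these libraries where they do the work, as an engineer would, in place of code of your own. Each camera call takes 0.05 s, during which the arm holds its last target. There are 200 camera calls.

## Task

Lay out the hardware kit for the one-pickup guitar in the wooden tray: the wide twin-coil pickup, the plain stop bar, the potentiometer and the jack plate, each lying flat in the recess that is cut to its shape, the same way up as it lies on the bench. Set each one down rather than dropping it, and leave the narrow single-coil pickup and the bridge with the six saddles lying where they are, for they belong to another guitar.

Things in the scene. Friction and masses are not known exactly. Their poses are not given: they have to be found in the camera images.
- pickup_center (a point): Wide twin-coil pickup, to go in the tray: bright metal oblong cover 70 x 38 mm, 22 mm high, one row of six screw heads off its middle line, a 3 mm thick brass foot at each short end (82 mm overall). 140 g, loose, flat on the bench. Point: its centre, 11 mm above its underside; x along its length, y across its 38 mm width, z up.
- bar_center (a point): Plain stop bar, to go in the tray: smooth aluminium bar without saddles, 16 mm wide, 16 mm high with upright sides over its middle 78 mm; forked ends 10 mm high, 103 mm overall. 90 g, loose, flat on the bench. Point: its centre, 8 mm above its underside; x along its length, y across its 16 mm width, z up.
- pot_center (a point): Potentiometer, to go in the tray: stands on its round steel can (24 mm across, 10 mm high); a brass threaded neck 9.6 mm across rises to 26 mm, a 6 mm shaft to 36 mm, all above its underside. Lugs at the top of the can reach 20 mm from the axis, towards x. 45 g, loose; can be lifted by the neck. Point: on its axis, 18 mm above its underside; z up.
- jack_center (a point): Jack plate, to go in the tray: steel plate 36 x 36 x 3 mm lying face down, a black plastic jack body 22 mm (x) by 18 mm (y) standing on its middle, 3 to 26 mm above the underside, with tiny lugs on top (to 30 mm). 50 g, loose. Point: on its middle, 14 mm above its underside; z up.
- single_coil_center (a point): Narrow single-coil pickup, a look-alike to be left where it lies: bright metal cover 70 x 18 mm with round ends, 20 mm high, one row of six screw heads along its middle, thin feet at both ends (84 mm overall). Loose. The point is its centre, 10 mm above its underside; x along its length, z up.
- saddle_bridge_center (a point): Bridge, a look-alike to be left where it lies: aluminium bar 92 x 13 mm, with six brass saddles in a row on a black slot along its top (16 mm high over the saddles) and a round end at each side. Loose. The point is its centre, 8 mm above its underside; x along its length, z up.
- nest_pickup_floor (a point): Plywood block, 140 x 75 mm, top 22 mm above the bench, one of four side by side (76 mm apart, in any order) in a fixed wooden tray (rim 24 mm high). Wide oblong recess, 100 (x) x 56 mm (y), for the twin-coil pickup. Point: centre of the recess floor, 6 mm below the block's top, 16 mm above the bench; x along the 140 mm side, y along the row of blocks, z up.
- nest_bar_floor (a point): Plywood block, 140 x 75 mm, top 22 mm above the bench, one of four side by side (76 mm apart, in any order) in a fixed wooden tray (rim 24 mm high). Long narrow recess, 120 (x) x 34 mm (y), for the stop bar. Point: centre of the recess floor, 6 mm below the block's top, 16 mm above the bench; x along the 140 mm side, y along the row of blocks, z up.
- nest_pot_floor (a point): Plywood block, 140 x 75 mm, top 22 mm above the bench, one of four side by side (76 mm apart, in any order) in a fixed wooden tray (rim 24 mm high). Round recess for the potentiometer, 46 mm across. Point: centre of the recess floor, 6 mm below the block's top, 16 mm above the bench; x along the 140 mm side, y along the row of blocks, z up.
- nest_jack_floor (a point): Plywood block, 140 x 75 mm, top 22 mm above the bench, one of four side by side (76 mm apart, in any order) in a fixed wooden tray (rim 24 mm high). Square recess for the jack plate, 53 x 53 mm. Point: centre of the recess floor, 6 mm below the block's top, 16 mm above the bench; x along the 140 mm side, y along the row of blocks, z up.
There are look-alikes about, which are no part of the job. Leave any pink look-alike of the part that bears bar_center alone.

How it is judged:
By the outcome, as a careful person would: the job done as asked, in the order asked, and still so for the second after the job is handed in, with the robot touching nothing.
It also fails if it takes over 102 s, if anything falls off the work surface, if the arm or the gripper's body presses on something with over 40 N, if the wrist force passes 120 N, or if a joint passes its speed limit or range.

## Working session

There is one attempt and no reset: what is moved stays moved. The work goes in short steps, Python scripts to look and compute and a shell command to move; the robot and the scene stay as the last step left them, time stands still between calls to the robot, and variables do not carry over. Pictures are saved under pics/ and viewed, at most 14 in all, crops included, and the job is handed in when it is done.

```bash
ls; mkdir -p pics; python3 - <<'E'
from plant import *
import cv2,numpy as np
s=get_state();print(s)
for n in("top","scene"):
    im,d=snapshot(n);cv2.imwrite(f"pics/{n}0.png",im[:,:,::-1]);np.savez(f"{n}0.npz",im=im,d=d)
    m=camera_model(n);print(n,np.round(m["intrinsics"],1).tolist(),np.round(m["view"],3).tolist())
E
```

```text
pics
{'clock': 0.0, 'q': array([ 1.24780691,  0.6900178 , -0.19449893,  1.56635546,  0.15734132,
        0.90252341, -0.21509807]), 'qd': array([ 0.00061287,  0.00064053,  0.00040619,  0.00136741,  0.00052883,
       -0.0001693 ,  0.00119637]), 'joint_torque': array([-3.52581837e-04, -5.27555859e+01, -1.26687717e+00, -1.53427720e+01,
       -5.25235967e-02,  6.45962762e-03,  2.03332570e-04]), 'tool_pos': array([ 0.2180083 , -0.58507391,  0.24888551]), 'eef_rot': array([ 9.84120341e-01,  1.77499981e-01, -2.57462131e-04, -9.18918253e-04]), 'contact_force': array([0.33974743, 1.03426262, 0.38694424]), 'moment': array([ 0.02660304,  0.01724525, -0.02393332]), 'finger_force': 0.0, 'opening': 0.9988969123361521}
top [[530.3, 0.0, 278.8], [0.0, 530.3, 212.5], [0.0, 0.0, 1.0]] [[0.025, -1.0, 0.003, -0.033], [-0.984, -0.025, -0.174, 0.543], [0.174, 0.001, -0.985, 1.198], [0.0, 0.0, 0.0, 1.0]]
scene [[415.4, 0.0, 282.9], [0.0, 415.4, 202.4], [0.0, 0.0, 1.0]] [[-0.012, 1.0, -0.008, 0.023], [0.822, 0.005, -0.57, -0.418], [-0.569, -0.013, -0.822, 1.482], [0.0, 0.0, 0.0, 1.0]]
```

View pics/top0.png

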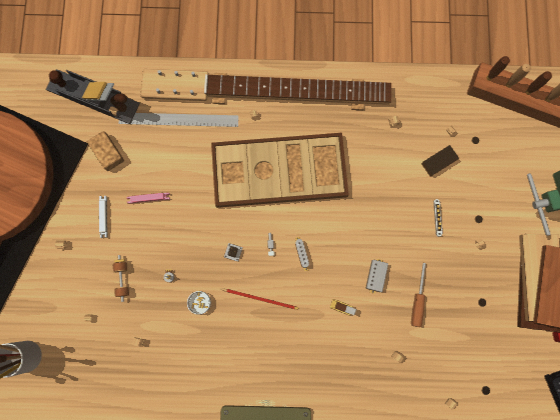

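View pics/scene0.png

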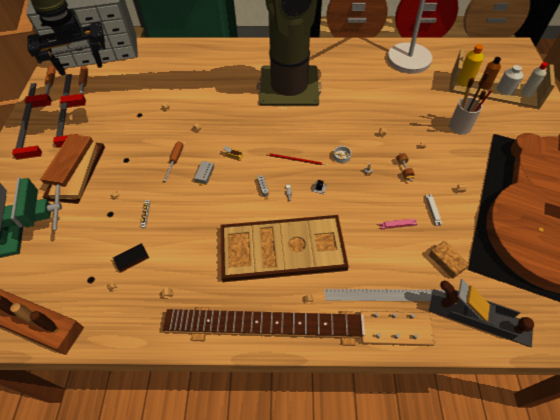

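The top view shows the tray centred near (280,170). Its recesses run square (232,172), round (263,170), narrow (295,167), wide (326,165). The twin-coil is at (377,276), the stop bar probably the pale one at (102,216), with a pink look-alike at (149,198). The jack is at (233,252) and the pot maybe at (169,276). The single-coil is at (302,253) and the saddle bridge at (438,217). I'll zoom in to check the small parts.

```bash
cat > h.py <<'E'
import numpy as np,cv2
from plant import *
def ray(m,u,v,z):
    "pixel -> world point on the plane at height z"
    K,V=m["intrinsics"],m["view"];R,t=V[:3,:3],V[:3,3];o=-R.T@t
    d=R.T@np.linalg.solve(K,[u,v,1.]);return o+d*(z-o[2])/d[2]
def cloud(m,d):
    K,V=m["intrinsics"],m["view"];v,u=np.mgrid[:420,:560]
    p=np.stack([(u-K[0,2])/K[0,0]*d,(v-K[1,2])/K[1,1]*d,d],-1)
    return (p-V[:3,3])@V[:3,:3]
def proj(m,p):
    c=m["view"][:3,:3]@p+m["view"][:3,3];c=m["intrinsics"]@c;return c[:2]/c[2]
E
python3 - <<'E'
from h import *
m=camera_model("top");z=np.load("top0.npz");P=cloud(m,z["d"]);im=z["im"]
ms=camera_model("scene");zs=np.load("scene0.npz");
A=cv2.resize(im[180:330,80:330],None,fx=3.1,fy=3.1,interpolation=cv2.INTER_CUBIC)[:465,:775]
cv2.imwrite("pics/crop1.png",A[:,:,::-1])
for n,(u,v) in dict(pk=(377,276),bar=(102,216),q1=(169,276),q2=(271,244),jack=(233,252),nj=(232,172),np_=(263,170),nb=(295,167),nw=(326,165),pink=(149,198),sc=(302,253),tip=(550,385)).items():
    b=P[v-4:v+5,u-4:u+5,2];print(n,np.round(ray(m,u,v,.016),3),"z",np.round(np.percentile(b,[5,50,95]),4))
E
```

```text
pk [ 0.403 -0.254  0.016] z [0.0182 0.0229 0.0258]
bar [0.53  0.406 0.016] z [0.0003 0.0154 0.0203]
q1 [0.391 0.236 0.016] z [0.0035 0.0108 0.0367]
q2 [ 0.473 -0.002  0.016] z [-0.0019  0.0098  0.0152]
jack [0.451 0.087 0.016] z [0.0018 0.0259 0.0299]
nj [0.647 0.098 0.016] z [0.0131 0.0171 0.02  ]
np_ [0.654 0.022 0.016] z [0.0136 0.0177 0.0214]
nb [ 0.664 -0.056  0.016] z [0.0129 0.0168 0.0212]
nw [ 0.671 -0.132  0.016] z [0.0131 0.0172 0.0207]
pink [0.577 0.296 0.016] z [-0.0005  0.0156  0.02  ]
sc [ 0.453 -0.077  0.016] z [0.0013 0.0201 0.0253]
tip [ 0.166 -0.647  0.016] z [-0.0005  0.3295  0.3459]
```

View pics/crop1.png

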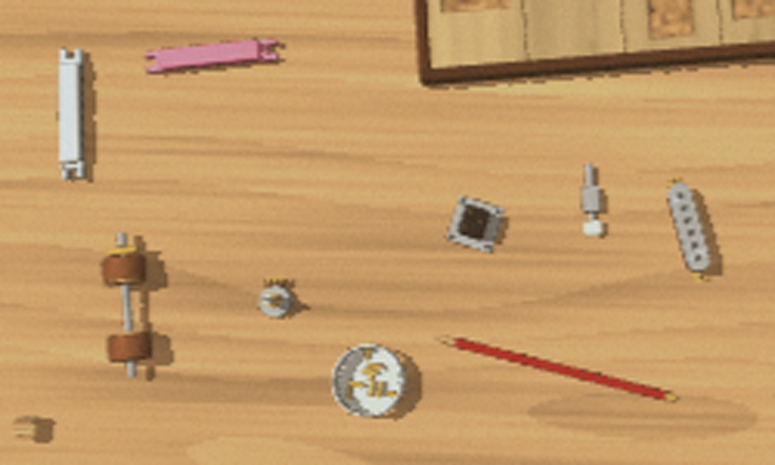

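The pot is at (169,276) in the top image, its lugs towards +x, and the jack at (233,252). The pale smooth bar is the stop bar, and (271,244) is a toggle-like distractor. Next I'll take precise poses from masks in both views.

```bash
cat > meas.py <<'E'
from h import *
R=dict(pk=(.403,-.254,.022,.05),bar=(.53,.406,.016,.065),pot=(.391,.236,.01,.03),jack=(.451,.087,.003,.035))
N=dict(nj=(.647,.098,.04),np_=(.654,.022,.035),nb=(.664,-.056,.068),nw=(.671,-.132,.058))
for c in("top","scene"):
    m=camera_model(c);z=np.load(c+"0.npz");im=z["im"];P=cloud(m,z["d"])
    hsv=cv2.cvtColor(im,cv2.COLOR_RGB2HSV)
    for n,(x,y,h,rad) in R.items():
        near=np.hypot(P[...,0]-x,P[...,1]-y)<rad
        mask=(near&(hsv[...,1]<75)&(P[...,2]>-.005)).astype(np.uint8)
        k,l,st,ce=cv2.connectedComponentsWithStats(mask);i=1+st[1:,4].argmax()
        v,u=np.nonzero(l==i);W=np.array([ray(m,a,b,h)[:2] for a,b in zip(u,v)],np.float32)
        (cx,cy),(w,hh),a=cv2.minAreaRect(W)
        ang=a if w>hh else a+90
        zt=P[v,u,2];print(c,n,len(u),"ctr %.4f %.4f mean %.4f %.4f size %.3f %.3f yaw %.1f"%(cx,cy,*W.mean(0),max(w,hh),min(w,hh),(ang+90)%180-90),"z",np.round(np.percentile(zt,[50,90,98]),4))
    for n,(x,y,rad) in N.items():
        near=(abs(P[...,0]-x)<rad)&(abs(P[...,1]-y)<.037)&(P[...,2]>.008)
        v,u=np.nonzero(near)
        val=cv2.GaussianBlur(hsv,(3,3),0)
        t,_=cv2.threshold(val[v,u,2],0,255,cv2.THRESH_OTSU)
        mask=(near&(val[...,2]<=t)).astype(np.uint8);mask=cv2.morphologyEx(mask,cv2.MORPH_OPEN,np.ones((3,3)))
        k,l,st,ce=cv2.connectedComponentsWithStats(mask);i=1+st[1:,4].argmax()
        v,u=np.nonzero(l==i);W=np.array([ray(m,a,b,.019)[:2] for a,b in zip(u,v)],np.float32)
        (cx,cy),(w,hh),a=cv2.minAreaRect(W);ang=a if w>hh else a+90
        print(c,n,len(u),"ctr %.4f %.4f mean %.4f %.4f size %.3f %.3f yaw %.1f"%(cx,cy,*W.mean(0),max(w,hh),min(w,hh),(ang+90)%180-90),"z floor %.4f"%np.median(P[v,u,2]))
E
python3 meas.py
```

```text
top pk 485 ctr 0.4046 -0.2534 mean 0.4042 -0.2532 size 0.069 0.039 yaw -12.5 z [0.0228 0.0264 0.0287]
top bar 320 ctr 0.5295 0.4032 mean 0.5296 0.4042 size 0.101 0.019 yaw 4.8 z [0.0147 0.019  0.021 ]
top pot 73 ctr 0.3901 0.2384 mean 0.3899 0.2383 size 0.022 0.021 yaw 3.4 z [0.0106 0.0298 0.0382]
top jack 156 ctr 0.4531 0.0886 mean 0.4527 0.0889 size 0.037 0.036 yaw 73.9 z [0.0041 0.0097 0.0282]
top nj 101 ctr 0.6626 0.0993 mean 0.6659 0.0982 size 0.046 0.023 yaw -87.9 z floor 0.0177
top np_ 110 ctr 0.6635 0.0334 mean 0.6616 0.0336 size 0.039 0.023 yaw -19.5 z floor 0.0175
top nb 109 ctr 0.6475 -0.0426 mean 0.6500 -0.0426 size 0.055 0.012 yaw 1.2 z floor 0.0176
top nw 27 ctr 0.7189 -0.1653 mean 0.7188 -0.1653 size 0.021 0.005 yaw 0.3 z floor 0.0236
scene pk 269 ctr 0.4144 -0.2530 mean 0.4152 -0.2529 size 0.077 0.041 yaw -12.6 z [0.0201 0.023  0.0246]
scene bar 183 ctr 0.5407 0.4023 mean 0.5400 0.4020 size 0.101 0.018 yaw 5.0 z [0.0133 0.0162 0.0169]
scene pot 18 ctr 0.3964 0.2367 mean 0.3973 0.2356 size 0.018 0.016 yaw 84.3 z [0.0079 0.0102 0.011 ]
scene jack 88 ctr 0.4531 0.0890 mean 0.4573 0.0882 size 0.041 0.032 yaw -13.8 z [0.0027 0.0232 0.0254]
scene nj 56 ctr 0.6303 0.1066 mean 0.6304 0.1062 size 0.035 0.018 yaw -48.5 z floor 0.0158
scene np_ 97 ctr 0.6509 0.0359 mean 0.6521 0.0352 size 0.042 0.020 yaw 3.6 z floor 0.0160
scene nb 107 ctr 0.6682 -0.0473 mean 0.6701 -0.0436 size 0.050 0.028 yaw 1.2 z floor 0.0162
scene nw 9 ctr 0.7226 -0.1668 mean 0.7226 -0.1668 size 0.006 0.005 yaw 5.3 z floor 0.0220
```

```bash
cat > go.py <<'E'
import sys
from h import *
from scipy.spatial.transform import Rotation as Ro
def go(x,y,z,yawdeg):
    "turn about tool z, then shift in the turned tool axes; also residual tilt and path rows"
    s=get_state();M=Ro.from_quat(s["eef_rot"]).as_matrix()
    yaw=np.arctan2(M[1,0],M[0,0]);t=np.radians(yawdeg)
    w=-((t-yaw+np.pi/2)%np.pi-np.pi/2)
    T=Ro.from_euler("z",yaw-w).as_matrix()@np.diag([1,-1,-1.])
    sh=T.T@(np.array([x,y,z])-s["tool_pos"])
    tilt=np.cross(M[:,2],[0,0,-1])
    print("yaw %.1f turn %.3f shift"%(np.degrees(yaw),w),np.round(sh,4),"len %.3f"%np.linalg.norm(sh),"tilt(tool)",np.round(M.T@tilt,3),"clk %.1f q7 %.2f"%(s["clock"],s["q"][6]),"tcp",np.round(s["tool_pos"],4),"F",np.round(s["contact_force"],1),"open %.3f ff %.1f"%(s["opening"],s["finger_force"]))
if __name__=="__main__":go(*map(float,sys.argv[1:5]))
E
python3 go.py .404 -.253 .25 -12.5
```

```text
yaw 20.4 turn 0.575 shift [ 0.1096 -0.3645 -0.001 ] len 0.381 tilt(tool) [-0.002  0.    -0.   ] clk 0.1 q7 -0.22 tcp [ 0.2181 -0.5851  0.249 ] F [-0.3  0.3 -0. ] open 0.999 ff 0.0
```

```bash
python3 -m inch '1 0 0 0 0 0 0.115;1 0 0 0 0 0 0.115;1 0 0 0 0 0 0.115;1 0 0 0 0 0 0.115;1 0 0 0 0 0 0.115;1 0.011 -0.0364 0 0 0 0;1 0.011 -0.0364 0 0 0 0;1 0.011 -0.0364 0 0 0 0;1 0.011 -0.0364 0 0 0 0;1 0.011 -0.0364 0 0 0 0;1 0.011 -0.0364 0 0 0 0;1 0.011 -0.0364 0 0 0 0;1 0.011 -0.0364 0 0 0 0;1 0.011 -0.0364 0 0 0 0;1 0.011 -0.0364 0 0 0 0'
python3 -m inch '1 0 0 0 0 0 0;1 0 0 0 0 0 0'
python3 go.py .404 -.253 .25 -12.5
python3 - <<'E'
from h import *
m=camera_model("wrist");im,d=snapshot("wrist");cv2.imwrite("pics/w1.png",im[:,:,::-1])
print(np.round(m["intrinsics"],1).tolist(),np.round(m["view"],3).tolist())
print(proj(m,np.array([.404,-.253,.022])))
E
```

```text
clock: 1.35
tool_pos: [0.4049, -0.2523, 0.2496]
eef_rot: [0.994, -0.109, -0.0, -0.0]
contact_force: [1.7, -0.3, 0.3]
opening: 1.0
finger_force: 0.0
clock: 1.52
tool_pos: [0.4058, -0.2516, 0.2496]
eef_rot: [0.994, -0.106, -0.0, -0.0]
contact_force: [0.3, -0.8, 0.0]
opening: 1.003
finger_force: 0.0
yaw -12.1 turn 0.006 shift [-0.0014  0.0018 -0.0004] len 0.002 tilt(tool) [-0.001  0.     0.   ] clk 1.5 q7 -1.31 tcp [ 0.4058 -0.2516  0.2496] F [ 0.3 -0.8  0. ] open 1.003 ff 0.0
[[297.0, 0.0, 280.4], [0.0, 297.0, 209.3], [0.0, 0.0, 1.0]] [[-0.211, -0.977, -0.001, -0.161], [-0.943, 0.204, 0.262, 0.398], [-0.256, 0.056, -0.965, 0.506], [0.0, 0.0, 0.0, 1.0]]
[281.29945542 186.06590608]
```

View pics/w1.png

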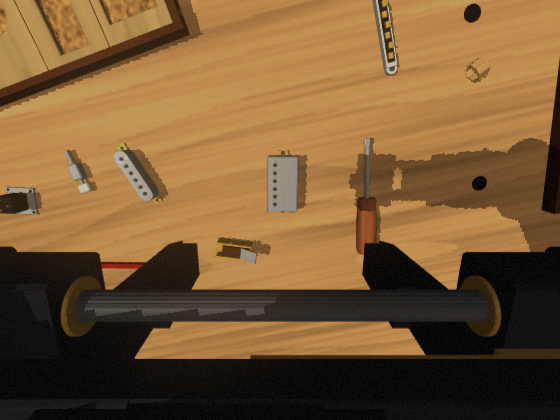

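The wrist view shows the twin-coil cover square in the image at (267–298, 155–212), where the top view put it. I'll refine its pose in this view.

```bash
cat > wm.py <<'E'
import sys
from h import *
def wm(x,y,h,rad,smax=75,vmin=90,save=None):
    "pose of the grey part near x,y in the wrist view, rays cast onto height h"
    m=camera_model("wrist");im,d=snapshot("wrist")
    if save:cv2.imwrite(save,im[:,:,::-1])
    P=cloud(m,d);hsv=cv2.cvtColor(im,cv2.COLOR_RGB2HSV)
    mask=((np.hypot(P[...,0]-x,P[...,1]-y)<rad)&(hsv[...,1]<smax)&(hsv[...,2]>vmin)&(P[...,2]>-.004)).astype(np.uint8)
    k,l,st,ce=cv2.connectedComponentsWithStats(mask);i=1+st[1:,4].argmax();v,u=np.nonzero(l==i)
    W=np.array([ray(m,a,b,h)[:2] for a,b in zip(u,v)],np.float32)
    (cx,cy),(w,hh),a=cv2.minAreaRect(W);ang=a if w>hh else a+90
    print(len(u),"ctr %.4f %.4f mean %.4f %.4f size %.3f %.3f yaw %.1f"%(cx,cy,*W.mean(0),max(w,hh),min(w,hh),(ang+90)%180-90),"z",np.round(np.percentile(P[v,u,2],[10,50,90,98]),4))
if __name__=="__main__":wm(*map(float,sys.argv[1:]))
E
python3 wm.py .404 -.253 .022 .05
python3 - <<'E'
from h import *
im=cv2.imread("pics/w1.png");print(im[170:200:10,285],im[186,272:296:6].tolist(),im[186,305])
E
```

```text
1583 ctr 0.4059 -0.2546 mean 0.4067 -0.2552 size 0.068 0.037 yaw -11.7 z [0.0209 0.0218 0.0228 0.0234]
[[130 142 149]
 [129 145 152]
 [130 147 150]] [[133, 148, 155], [133, 148, 155], [133, 144, 152], [123, 136, 142]] [ 54  88 126]
```

```bash
python3 -m inch '1 0 0.0024 0.035 0 0 0;1 0 0 0.04 0 0 0;1 0 0 0.04 0 0 0;1 0 0 0.04 0 0 0;1 0 0 0.035 0 0 0;1 0 0 0.02 0 0 0;1 0 0 0.012 0 0 0;1 0 0 0.008 0 0 0;1 0 0 0 0 0 0;1 0 0 0 0 0 0'
python3 go.py .4055 -.254 .0195 -12
```

```text
clock: 2.45
tool_pos: [0.4035, -0.2576, 0.0199]
eef_rot: [0.994, -0.11, -0.0, 0.0]
contact_force: [0.5, -0.1, 0.0]
opening: 0.997
finger_force: 0.0
yaw -12.6 turn -0.011 shift [ 0.0012 -0.0039  0.0004] len 0.004 tilt(tool) [ 0.001  0.    -0.   ] clk 2.5 q7 -1.32 tcp [ 0.4035 -0.2576  0.0199] F [ 0.5 -0.1  0. ] open 0.997 ff 0.0
```

```bash
python3 -m inch '1 0.001 -0.0035 0 0 0 0;-1 0 0 0 0 0 0;-1 0 0 0 0 0 0;-1 0 0 0 0 0 0;-1 0 0 0 0 0 0;-1 0 0 0 0 0 0;-1 0 0 0 0 0 0;-1 0 0 0 0 0 0' 25
python3 go.py .4055 -.254 .0195 -12
```

```text
clock: 3.12
tool_pos: [0.4057, -0.2532, 0.0197]
eef_rot: [0.994, -0.109, 0.0, 0.0]
contact_force: [0.0, -0.7, -0.2]
opening: 0.496
finger_force: 0.0
yaw -12.5 turn -0.009 shift [-0.0001  0.0008  0.0002] len 0.001 tilt(tool) [ 0. -0.  0.] clk 3.1 q7 -1.32 tcp [ 0.4057 -0.2532  0.0197] F [ 0.  -0.7 -0.2] open 0.496 ff 0.0
```

```bash
python3 -m inch '-1 0 0 0 0 0 0;-1 0 0 0 0 0 0;-1 0 0 0 0 0 0;-1 0 0 0 0 0 0;-1 0 0 -0.01 0 0 0;-1 0 0 -0.02 0 0 0;-1 0 0 -0.035 0 0 0;-1 0 0 -0.04 0 0 0;-1 0 0 -0.04 0 0 0;-1 0 0 -0.04 0 0 0;-1 0 0 -0.035 0 0 0;-1 0 0 0 0 0 0'
python3 go.py .50 -.03 .24 6
```

```text
clock: 4.12
tool_pos: [0.4084, -0.2549, 0.2462]
eef_rot: [0.994, -0.109, 0.006, 0.002]
contact_force: [1.1, 0.6, -0.8]
opening: 0.431
finger_force: 25.0
yaw -12.5 turn -0.323 shift [ 0.1146 -0.2141  0.0062] len 0.243 tilt(tool) [ 0.003 -0.012  0.   ] clk 4.1 q7 -1.32 tcp [ 0.4084 -0.2549  0.2462] F [ 1.1  0.6 -0.8] open 0.431 ff 25.0
```

```bash
python3 -m inch '-1 0 0 0 0 0 -0.108;-1 0 0 0 0 0 -0.108;-1 0 0 0 0 0 -0.108;-1 0.0164 -0.0306 0 0 0 0;-1 0.0164 -0.0306 0 0 0 0;-1 0.0164 -0.0306 0 0 0 0;-1 0.0164 -0.0306 0 0 0 0;-1 0.0164 -0.0306 0 0 0 0;-1 0.0164 -0.0306 0 0 0 0;-1 0.0164 -0.0306 0 0 0 0;-1 0 0 0 0 0 0;-1 0 0 0 0 0 0;-1 0 0 0 0 0 0'
python3 go.py .50 -.03 .24 6
python3 - <<'E'
from h import *
m=camera_model("wrist");im,d=snapshot("wrist");cv2.imwrite("pics/w2.png",im[:,:,::-1]);np.savez("w2.npz",im=im,d=d,K=m["intrinsics"],V=m["view"])
E
```

```text
clock: 5.2
tool_pos: [0.4962, -0.0288, 0.2394]
eef_rot: [0.999, 0.053, -0.001, 0.0]
contact_force: [-0.0, 0.2, -0.7]
opening: 0.429
finger_force: 25.0
yaw 6.0 turn 0.001 shift [ 0.0036  0.0016 -0.0006] len 0.004 tilt(tool) [ 0.001  0.002 -0.   ] clk 5.2 q7 -1.54 tcp [ 0.4962 -0.0288  0.2394] F [-0.   0.2 -0.7] open 0.429 ff 25.0
```

View pics/w2.png

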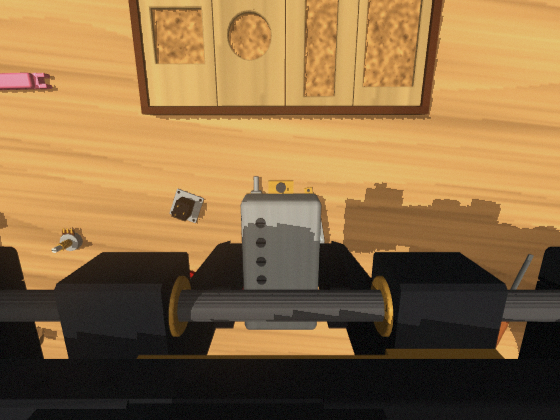

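The view shows the pickup held at (281,260). The recesses are square (179,36), round (250,35), narrow (321,45) and wide (390,42), cropped at the top. I'll back off 70 mm and measure them all.

```bash
python3 -m inch '-1 -0.035 0 0 0 0 0;-1 -0.035 0 0 0 0 0;-1 0 0 0 0 0 0;-1 0 0 0 0 0 0;-1 0 0 0 0 0 0'
cat > nest.py <<'E'
from h import *
from types import SimpleNamespace
m=camera_model("wrist");im,d=snapshot("wrist");cv2.imwrite("pics/w3.png",im[:,:,::-1]);np.savez("w3.npz",im=im,d=d,K=m["intrinsics"],V=m["view"])
P=cloud(m,d)
hsv=cv2.cvtColor(cv2.GaussianBlur(im,(5,5),0),cv2.COLOR_RGB2HSV)
lab=cv2.cvtColor(cv2.GaussianBlur(im,(5,5),0),cv2.COLOR_RGB2LAB)
N=dict(nj=(.647,.098,.04),np_=(.654,.022,.04),nb=(.664,-.056,.068),nw=(.671,-.132,.068))
for n,(x,y,rad) in N.items():
    dx,dy=P[...,0]-x,P[...,1]-y;c,s=np.cos(.105),np.sin(.105)
    near=(abs(c*dx+s*dy)<rad)&(abs(-s*dx+c*dy)<.035)&(P[...,2]>.008)
    t,_=cv2.threshold(lab[...,1][near],0,255,cv2.THRESH_OTSU)
    mask=(near&(lab[...,1]>t)).astype(np.uint8)
    mask=cv2.morphologyEx(cv2.morphologyEx(mask,cv2.MORPH_CLOSE,np.ones((5,5))),cv2.MORPH_OPEN,np.ones((5,5)))
    k,l,st,ce=cv2.connectedComponentsWithStats(mask);i=1+st[1:,4].argmax();v,u=np.nonzero(l==i)
    W=np.array([ray(m,a,b,.016)[:2] for a,b in zip(u,v)],np.float32)
    (cx,cy),(w,hh),a=cv2.minAreaRect(W);ang=a if w>hh else a+90
    cv2.drawContours(im,cv2.findContours((l==i).astype(np.uint8),0,2)[0],-1,(255,0,0),1)
    zz=P[...,2][near&(l!=i)]
    print(n,"ctr %.4f %.4f mean %.4f %.4f size %.3f %.3f yaw %.1f"%(cx,cy,*W.mean(0),max(w,hh),min(w,hh),(ang+90)%180-90),"floor z %.4f top z %.4f"%(np.median(P[v,u,2]),np.median(zz)))
cv2.imwrite("pics/w3c.png",cv2.resize(im[:220,90:490],None,fx=2,fy=2)[:,:,::-1])
E
python3 nest.py; python3 go.py .5 -.03 .24 6
```

```text
clock: 5.67
tool_pos: [0.4281, -0.0367, 0.2401]
eef_rot: [0.999, 0.052, 0.001, 0.0]
contact_force: [0.0, 0.3, -0.2]
opening: 0.428
finger_force: 25.0
nj ctr 0.6117 0.0891 mean 0.6122 0.0886 size 0.056 0.005 yaw -84.1 floor z 0.0218 top z 0.0220
np_ ctr 0.6187 0.0168 mean 0.6191 0.0168 size 0.067 0.006 yaw -84.1 floor z 0.0217 top z 0.0217
nb ctr 0.6167 -0.0608 mean 0.6169 -0.0606 size 0.033 0.025 yaw -84.1 floor z 0.0160 top z 0.0217
nw ctr 0.6297 -0.1359 mean 0.6297 -0.1359 size 0.054 0.015 yaw -84.1 floor z 0.0160 top z 0.0217
yaw 6.0 turn -0.001 shift [0.0714 0.0011 0.0001] len 0.071 tilt(tool) [ 0.    -0.002 -0.   ] clk 5.7 q7 -1.54 tcp [ 0.4289 -0.0364  0.2401] F [ 0.5 -0.4 -0.7] open 0.431 ff 25.0
```

View pics/w3c.png

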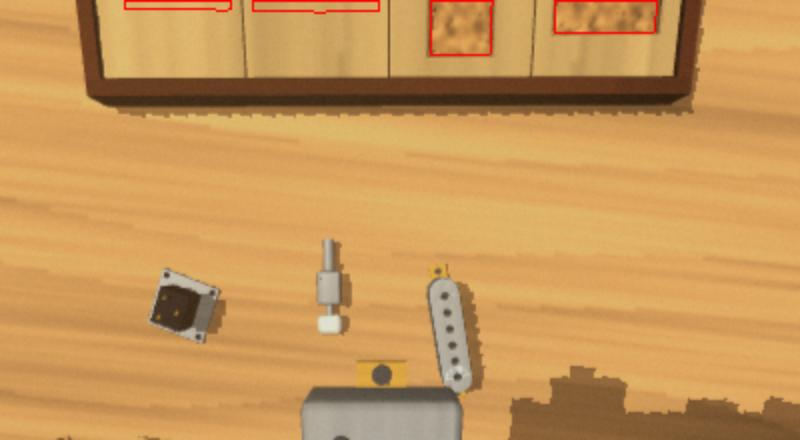

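Backing off cropped more: the recesses now sit at the top edge. I should go forward instead.

```bash
python3 -m inch '-1 0.035 0 0 0 0 0;-1 0.04 0 0 0 0 0;-1 0.04 0 0 0 0 0;-1 0.03 0 0 0 0 0;-1 0 0 0 0 0 0;-1 0 0 0 0 0 0;-1 0 0 0 0 0 0'
python3 nest.py; python3 go.py .5 -.03 .24 6
```

```text
clock: 6.3
tool_pos: [0.5713, -0.0206, 0.2392]
eef_rot: [0.999, 0.053, -0.001, 0.0]
contact_force: [-0.1, -0.4, -1.0]
opening: 0.43
finger_force: 25.0
nj ctr 0.6451 0.0962 mean 0.6462 0.0962 size 0.052 0.051 yaw 6.0 floor z 0.0162 top z 0.0217
np_ ctr 0.6558 0.0233 mean 0.6557 0.0229 size 0.083 0.070 yaw 6.0 floor z 0.0214 top z 0.3738
nb ctr 0.6640 -0.0570 mean 0.6678 -0.0564 size 0.138 0.071 yaw 6.1 floor z 0.0209 top z 0.3159
nw ctr 0.6698 -0.1315 mean 0.6716 -0.1313 size 0.100 0.055 yaw 6.1 floor z 0.0161 top z 0.0217
yaw 6.0 turn 0.000 shift [-0.0714  0.0018 -0.0006] len 0.071 tilt(tool) [0.    0.002 0.   ] clk 6.3 q7 -1.54 tcp [ 0.5708 -0.0207  0.2394] F [-0.5  0.  -1. ] open 0.427 ff 25.0
```

View pics/w3c.png

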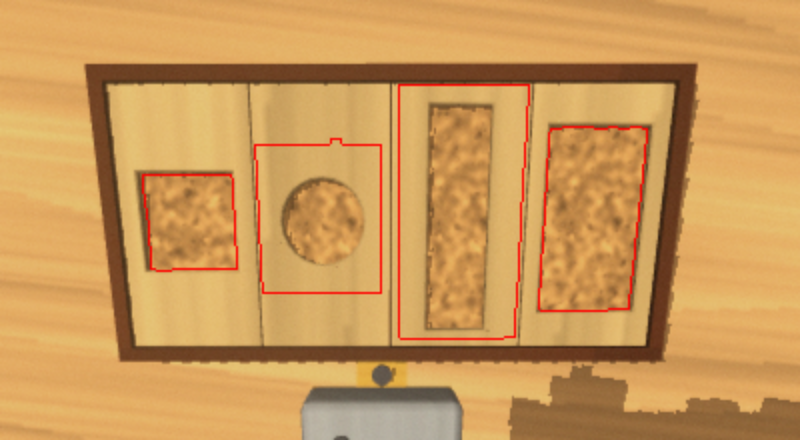

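The tray is in full view. In full-image pixels the square recess is at (186,111), round (251,110), narrow (320,108), wide (387,109). The square and wide masks fit. The other two masks caught the block, so I'll cast rays for those by their edges.

```bash
python3 - <<'E'
from h import *
z=np.load("w3.npz");m=dict(intrinsics=z["K"],view=z["V"])
f=lambda u,v:ray(m,u/2+90,v/2,.022)[:2]
c,s=np.cos(np.radians(6)),np.sin(np.radians(6));R=np.array([[c,s],[-s,c]])
for n,pts in dict(bar=[(428,104),(492,104),(488,329),(427,329)],pot=[(281,220),(365,220),(322,178),(322,264)],jack=[(136,171),(233,171),(239,271),(148,271)],wide=[(549,124),(651,124),(632,311),(538,311)]).items():
    W=np.array([R@f(*p) for p in pts]);lo,hi=W.min(0),W.max(0)
    print(n,np.round(W.mean(0)@R,4),np.round(((lo+hi)/2)@R,4),"size",np.round(hi-lo,3))
E
python3 go.py .6705 -.132 .085 6
```

```text
bar [ 0.6614 -0.0561] [ 0.6614 -0.0565] size [0.12  0.038]
pot [0.6539 0.0202] [0.6535 0.0198] size [0.046 0.047]
jack [0.6455 0.0948] [0.6454 0.0951] size [0.054 0.053]
wide [ 0.6696 -0.1308] [ 0.6695 -0.1308] size [0.1   0.056]
yaw 6.0 turn 0.000 shift [0.0875 0.1211 0.1544] len 0.215 tilt(tool) [0.    0.002 0.   ] clk 6.3 q7 -1.54 tcp [ 0.5708 -0.0207  0.2394] F [-0.5  0.  -1. ] open 0.427 ff 25.0
```

```bash
python3 -m inch '-1 0.0174 0.024 0 0 0 0;-1 0.0174 0.024 0 0 0 0;-1 0.0174 0.024 0 0 0 0;-1 0.0174 0.024 0 0 0 0;-1 0.0174 0.024 0 0 0 0;-1 0 0 0.03 0 0 0;-1 0 0 0.04 0 0 0;-1 0 0 0.04 0 0 0;-1 0 0 0.035 0 0 0;-1 0 0 0.01 0 0 0;-1 0 0 0 0 0 0;-1 0 0 0 0 0 0;-1 0 0 0 0 0 0'
python3 go.py .670 -.131 .0365 6
```

```text
clock: 7.43
tool_pos: [0.6729, -0.1308, 0.0876]
eef_rot: [0.999, 0.053, 0.002, 0.001]
contact_force: [0.8, 0.1, -0.8]
opening: 0.431
finger_force: 25.0
yaw 6.0 turn 0.001 shift [-0.0029 -0.0001  0.0511] len 0.051 tilt(tool) [ 0.001 -0.005 -0.   ] clk 7.4 q7 -1.39 tcp [ 0.6729 -0.1308  0.0876] F [ 0.8  0.1 -0.8] open 0.431 ff 25.0
```

```bash
python3 -m inch '-1 -0.002 0 0.02 0 0 0;-1 0 0 0.015 0 0 0;-1 0 0 0.01 0 0 0;-1 0 0 0.003 0 0 0;-1 0 0 0.002 0 0 0;-1 0 0 0 0 0 0;-1 0 0 0 0 0 0'
python3 go.py .670 -.131 .0357 6
```

```text
clock: 8.02
tool_pos: [0.669, -0.1305, 0.0358]
eef_rot: [0.999, 0.053, -0.0, 0.0]
contact_force: [-2.8, 0.5, 4.9]
opening: 0.425
finger_force: 25.0
yaw 6.1 turn 0.001 shift [0.0009 0.0006 0.0001] len 0.001 tilt(tool) [ 0.  0. -0.] clk 8.0 q7 -1.39 tcp [ 0.669  -0.1305  0.0358] F [-2.8  0.5  4.9] open 0.425 ff 25.0
```

```bash
python3 -m inch '0 0 0 0 0 0 0;0 0 0 0 0 0 0;0 0 0 0 0 0 0;0 0 0 0 0 0 0;0 0 0 -0.01 0 0 0;0 0 0 -0.03 0 0 0;0 0 0 -0.04 0 0 0;0 0 0 -0.04 0 0 0;0 0 0 -0.04 0 0 0;0.2 0 0 -0.02 0 0 0;0.2 0 0 0 0 0 0;0.2 0 0 0 0 0 0;0.2 0 0 0 0 0 0'
python3 go.py .50 .35 .2 5
python3 - <<'E'
from h import *
im,d=snapshot("top");np.savez("top1.npz",im=im,d=d);cv2.imwrite("pics/t1.png",cv2.resize(im[120:300,200:400],None,fx=3,fy=3,interpolation=2)[:,:,::-1])
E
```

```text
clock: 9.1
tool_pos: [0.6682, -0.1304, 0.2141]
eef_rot: [0.999, 0.053, -0.001, -0.0]
contact_force: [-0.6, -0.4, -1.3]
opening: 0.6
finger_force: 0.0
yaw 6.1 turn 0.019 shift [-0.1257 -0.4933  0.0141] len 0.509 tilt(tool) [-0.     0.002  0.   ] clk 9.1 q7 -1.38 tcp [ 0.6682 -0.1304  0.2141] F [-0.6 -0.4 -1.3] open 0.600 ff 0.0
```

```bash
python3 go.py .52 .403 .23 5
```

```text
yaw 6.1 turn 0.019 shift [-0.1009 -0.5442 -0.0167] len 0.554 tilt(tool) [-0.001  0.003 -0.   ] clk 9.2 q7 -1.38 tcp [ 0.6679 -0.1303  0.2133] F [ 0.  -0.  -0.7] open 0.596 ff 0.0
```

```bash
python3 -m inch '0.2 0 0 0 0 0 0.019;0.2 -0.0067 -0.0363 -0.001 0 0 0;0.2 -0.0067 -0.0363 -0.001 0 0 0;0.2 -0.0067 -0.0363 -0.001 0 0 0;0.2 -0.0067 -0.0363 -0.001 0 0 0;0.2 -0.0067 -0.0363 -0.001 0 0 0;0.2 -0.0067 -0.0363 -0.001 0 0 0;0.2 -0.0067 -0.0363 -0.001 0 0 0;0.2 -0.0067 -0.0363 -0.001 0 0 0;0.2 -0.0067 -0.0363 -0.001 0 0 0;0.2 -0.0067 -0.0363 -0.001 0 0 0;0.2 -0.0067 -0.0363 -0.001 0 0 0;0.2 -0.0067 -0.0363 -0.001 0 0 0;0.2 -0.0067 -0.0363 -0.001 0 0 0;0.2 -0.0067 -0.0363 -0.001 0 0 0;0.2 -0.0067 -0.0363 -0.001 0 0 0;0.2 0 0 0 0 0 0;0.2 0 0 0 0 0 0;0.2 0 0 0 0 0 0'
python3 go.py .53 .404 .0195 5
python3 -c "
from wm import *
wm(.53,.404,.016,.065,save='pics/w4.png')"
python3 -c "
import cv2;a=cv2.imread('pics/t1.png');b=cv2.imread('pics/w4.png')[:400,100:460];b=cv2.resize(b,None,fx=.55,fy=.55);a[300:520,380:578]=b;cv2.imwrite('pics/m1.png',a)"
```

```text
clock: 10.73
tool_pos: [0.5216, 0.4021, 0.2285]
eef_rot: [0.999, 0.043, -0.001, 0.001]
contact_force: [0.7, -0.9, 0.5]
opening: 0.603
finger_force: 0.0
yaw 4.9 turn -0.001 shift [ 0.0085 -0.0012  0.209 ] len 0.209 tilt(tool) [0.003 0.001 0.   ] clk 10.7 q7 -2.19 tcp [0.5216 0.4021 0.2285] F [ 0.7 -0.9  0.5] open 0.603 ff 0.0
1592 ctr 0.3457 0.4648 mean 0.3464 0.4621 size 0.172 0.024 yaw -85.2 z [0.2982 0.2989 0.2996 0.3001]
```

View pics/m1.png

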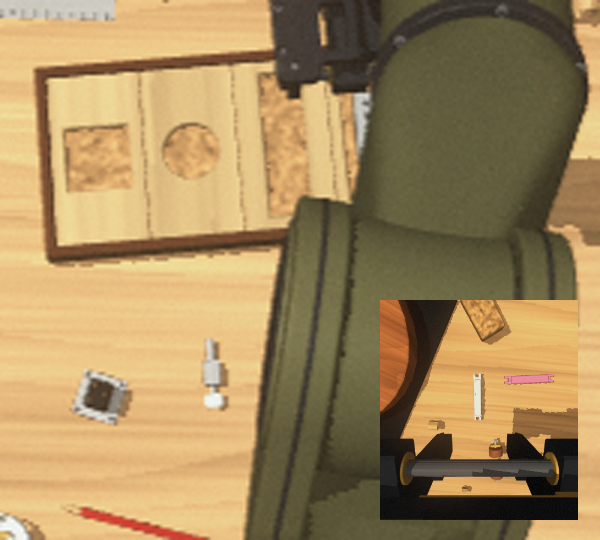

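The arm hides the wide recess in the top view. In the wrist inset the bar sits at about (278,175), with the pink one to its right; my mask caught the gripper. I'll cap the height and measure again.

```bash
sed -i 's/(P\[...,2\]>-.004)/(P[...,2]>-.004)\&(P[...,2]<.06)/' wm.py
python3 wm.py .53 .404 .016 .065;python3 go.py .53 .404 .0195 5
```

```text
1031 ctr 0.5331 0.4059 mean 0.5354 0.4061 size 0.100 0.015 yaw 5.6 z [0.0099 0.0154 0.0166 0.0172]
yaw 4.8 turn -0.004 shift [ 0.0076 -0.0025  0.2096] len 0.210 tilt(tool) [0.002 0.    0.   ] clk 10.8 q7 -2.19 tcp [0.5226 0.4008 0.2291] F [-0.5 -0.4  0.4] open 0.597 ff 0.0
```

```bash
python3 -m inch '0.2 0.009 -0.0033 0.02 0 0 -0.007;0.2 0 0 0.04 0 0 0;0.2 0 0 0.04 0 0 0;0.2 0 0 0.04 0 0 0;0.2 0 0 0.035 0 0 0;0.2 0 0 0.02 0 0 0;0.2 0 0 0.014 0 0 0;0.2 0 0 0 0 0 0;0.2 0 0 0 0 0 0;0.2 0 0 0 0 0 0'
python3 go.py .5315 .405 .0195 5.2
```

```text
clock: 11.67
tool_pos: [0.5319, 0.4076, 0.0225]
eef_rot: [0.999, 0.046, 0.001, -0.001]
contact_force: [-0.5, 0.4, -0.1]
opening: 0.601
finger_force: 0.0
yaw 5.3 turn 0.002 shift [-0.0007  0.0025  0.003 ] len 0.004 tilt(tool) [-0.001 -0.003 -0.   ] clk 11.7 q7 -2.18 tcp [0.5319 0.4076 0.0225] F [-0.5  0.4 -0.1] open 0.601 ff 0.0
```

```bash
python3 -m inch '0.2 0 0.002 0.003 0 0 0;0.2 0 0 0 0 0 0;-1 0 0 0 0 0 0;-1 0 0 0 0 0 0;-1 0 0 0 0 0 0;-1 0 0 0 0 0 0;-1 0 0 0 0 0 0;-1 0 0 0 0 0 0;-1 0 0 0 0 0 0;-1 0 0 0 0 0 0;-1 0 0 0 0 0 0' 25
python3 go.py .5315 .405 .0195 5.2
```

```text
clock: 12.58
tool_pos: [0.5306, 0.4054, 0.0177]
eef_rot: [0.999, 0.047, 0.0, -0.0]
contact_force: [1.4, 0.3, 1.0]
opening: 0.177
finger_force: 25.0
yaw 5.4 turn 0.003 shift [ 0.0009  0.0005 -0.0018] len 0.002 tilt(tool) [-0. -0. -0.] clk 12.6 q7 -2.18 tcp [0.5306 0.4054 0.0177] F [1.4 0.3 1. ] open 0.177 ff 25.0
```

```bash
python3 -m inch '-1 0 0 -0.01 0 0 0;-1 0 0 -0.025 0 0 0;-1 0 0 -0.035 0 0 0;-1 0 0 -0.035 0 0 0;-1 0 0 -0.025 0 0 0;-1 0 0 0 0 0 0;-1 0 0 0 0 0 0'
python3 go.py .662 -.056 .148 6
```

```text
clock: 13.17
tool_pos: [0.5314, 0.4057, 0.1498]
eef_rot: [0.999, 0.047, 0.001, -0.001]
contact_force: [-0.6, -0.6, -1.5]
opening: 0.174
finger_force: 25.0
yaw 5.4 turn -0.011 shift [0.0816 0.4728 0.0018] len 0.480 tilt(tool) [-0.002 -0.003  0.   ] clk 13.2 q7 -2.17 tcp [0.5314 0.4057 0.1498] F [-0.6 -0.6 -1.5] open 0.174 ff 25.0
```

```bash
python3 -m inch '-1 0 0 0 0 0 -0.011;-1 0.0058 0.0338 0 0 0 0;-1 0.0058 0.0338 0 0 0 0;-1 0.0058 0.0338 0 0 0 0;-1 0.0058 0.0338 0 0 0 0;-1 0.0058 0.0338 0 0 0 0;-1 0.0058 0.0338 0 0 0 0;-1 0.0058 0.0338 0 0 0 0;-1 0.0058 0.0338 0 0 0 0;-1 0.0058 0.0338 0 0 0 0;-1 0.0058 0.0338 0 0 0 0;-1 0.0058 0.0338 0 0 0 0;-1 0.0058 0.0338 0 0 0 0;-1 0.0058 0.0338 0 0 0 0;-1 0.0058 0.0338 0 0 0 0;-1 0 0 0 0 0 0;-1 0 0 0 0 0 0;-1 0 0 0 0 0 0;-1 0 0 0 0 0 0'
python3 go.py .662 -.056 .034 6
python3 -c "
from h import *
im,d=snapshot('wrist');cv2.imwrite('pics/w5.png',im[:,:,::-1])"
```

```text
clock: 14.75
tool_pos: [0.6599, -0.0544, 0.1466]
eef_rot: [0.999, 0.054, -0.001, -0.001]
contact_force: [0.1, 1.1, -0.6]
opening: 0.181
finger_force: 25.0
yaw 6.2 turn 0.003 shift [0.0019 0.0018 0.1126] len 0.113 tilt(tool) [-0.002  0.002  0.   ] clk 14.8 q7 -1.52 tcp [ 0.6599 -0.0544  0.1466] F [ 0.1  1.1 -0.6] open 0.181 ff 25.0
```

View pics/w5.png

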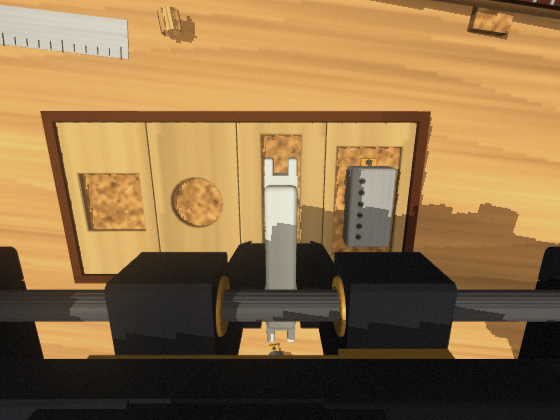

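The pickup lies inside its recess at (370,207), and the held bar is lined up over the narrow recess at (281,150). I'll lower it.

```bash
python3 -m inch '-1 0.002 0.001 0.03 0 0 0;-1 0 0 0.035 0 0 0;-1 0 0 0.025 0 0 0;-1 0 0 0.012 0 0 0;-1 0 0 0.005 0 0 0;-1 0 0 0 0 0 0;-1 0 0 0 0 0 0;-1 0 0 0 0 0 0'
python3 go.py .662 -.056 .034 6
```

```text
clock: 15.47
tool_pos: [0.6644, -0.0575, 0.0426]
eef_rot: [0.999, 0.052, 0.002, 0.0]
contact_force: [0.1, -0.5, -0.1]
opening: 0.179
finger_force: 25.0
yaw 6.0 turn 0.000 shift [-0.0022 -0.0017  0.0086] len 0.009 tilt(tool) [ 0.001 -0.003  0.   ] clk 15.5 q7 -1.53 tcp [ 0.6644 -0.0575  0.0426] F [ 0.1 -0.5 -0.1] open 0.179 ff 25.0
```

```bash
python3 -m inch '-1 -0.002 0 0.004 0 0 0;-1 0 0 0.003 0 0 0;-1 0 0 0.001 0 0 0;-1 0 0 0 0 0 0;-1 0 0 0 0 0 0'
python3 go.py .662 -.056 .034 6
```

```text
clock: 15.88
tool_pos: [0.661, -0.058, 0.0337]
eef_rot: [0.999, 0.052, 0.0, 0.0]
contact_force: [-2.4, 0.7, 5.5]
opening: 0.179
finger_force: 25.0
yaw 6.0 turn -0.000 shift [ 0.0012 -0.0019 -0.0003] len 0.002 tilt(tool) [ 0. -0. -0.] clk 15.9 q7 -1.53 tcp [ 0.661  -0.058   0.0337] F [-2.4  0.7  5.5] open 0.179 ff 25.0
```

```bash
python3 -m inch '-0.4 0 0 0 0 0 0;-0.4 0 0 0 0 0 0;-0.4 0 0 0 0 0 0;-0.4 0 0 0 0 0 0;-0.4 0 0 -0.01 0 0 0;-0.4 0 0 -0.03 0 0 0;-0.4 0 0 -0.04 0 0 0;-0.4 0 0 -0.04 0 0 0;-0.4 0 0 -0.04 0 0 0;-0.4 0 0 -0.02 0 0 0;-0.4 0 0 0 0 0 0'
python3 go.py .36 .238 .21 6;python3 go.py .391 .237 .21 6
```

```text
clock: 16.8
tool_pos: [0.6646, -0.0588, 0.2195]
eef_rot: [0.999, 0.052, 0.006, 0.001]
contact_force: [0.1, -0.1, 0.6]
opening: 0.302
finger_force: 0.0
yaw 5.9 turn -0.001 shift [-0.2719 -0.327   0.0095] len 0.425 tilt(tool) [ 0.002 -0.012 -0.   ] clk 16.8 q7 -1.51 tcp [ 0.6646 -0.0588  0.2195] F [ 0.1 -0.1  0.6] open 0.302 ff 0.0
yaw 5.9 turn -0.001 shift [-0.2411 -0.3227  0.0095] len 0.403 tilt(tool) [ 0.002 -0.012 -0.   ] clk 16.8 q7 -1.51 tcp [ 0.6646 -0.0588  0.2195] F [ 0.1 -0.1  0.6] open 0.302 ff 0.0
```

```bash
python3 -m inch '-0.4 -0.0219 -0.0293 0 0 0 0;-0.4 -0.0219 -0.0293 0 0 0 0;-0.4 -0.0219 -0.0293 0 0 0 0;-0.4 -0.0219 -0.0293 0 0 0 0;-0.4 -0.0219 -0.0293 0 0 0 0;-0.4 -0.0219 -0.0293 0 0 0 0;-0.4 -0.0219 -0.0293 0 0 0 0;-0.4 -0.0219 -0.0293 0 0 0 0;-0.4 -0.0219 -0.0293 0 0 0 0;-0.4 -0.0219 -0.0293 0 0 0 0;-0.4 -0.0219 -0.0293 0 0 0 0;-0.4 0 0 0 0 0 0;-0.4 0 0 0 0 0 0;-0.4 0 0 0 0 0 0;-0.4 0 0 0 0 0 0'
python3 go.py .391 .237 .024 6
python3 -c "
from wm import *
wm(.391,.237,.01,.03,save='pics/w6.png')
m=camera_model('wrist');print(proj(m,np.array([.391,.237,.01])))
im=cv2.imread('pics/w6.png');cv2.imwrite('pics/w6c.png',cv2.resize(im[100:260,200:360],None,fx=3.5,fy=3.5))"
```

```text
clock: 18.05
tool_pos: [0.3887, 0.2361, 0.2126]
eef_rot: [0.999, 0.051, 0.0, 0.001]
contact_force: [0.5, -0.4, 0.3]
opening: 0.3
finger_force: 0.0
yaw 5.8 turn -0.003 shift [ 0.0024 -0.0007  0.1886] len 0.189 tilt(tool) [ 0.001 -0.    -0.   ] clk 18.1 q7 -2.13 tcp [0.3887 0.2361 0.2126] F [ 0.5 -0.4  0.3] open 0.300 ff 0.0
256 ctr 0.3910 0.2387 mean 0.3908 0.2385 size 0.022 0.022 yaw 5.8 z [0.009  0.01   0.0343 0.0363]
[278.88935997 186.76955692]
```

View pics/w6c.png

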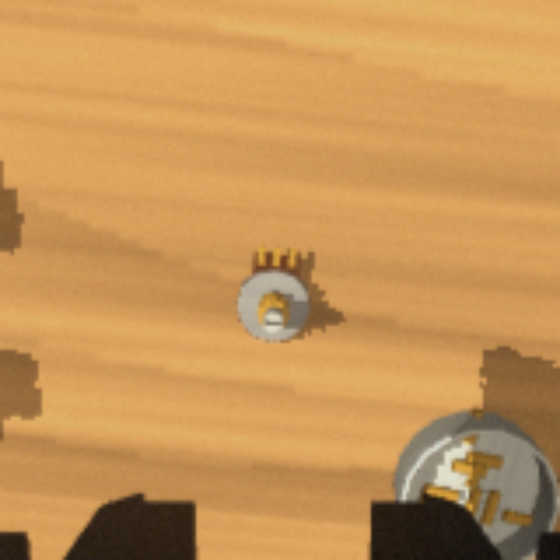

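The pot stands at crop (274,306) with its lugs pointing up (+x). The screw dish is at (475,480), back and to the right. I'll check the dish's height before descending.

```bash
python3 -c "
from h import *
z=np.load('top0.npz');P=cloud(camera_model('top'),z['d']);b=P[288:316,186:214,:];print(np.percentile(b[...,2],[50,95,99.5]),b[14,14])"
python3 -m inch '-0.4 0.002 -0.0024 0.03 0 0 0;-0.4 0 0 0.04 0 0 0;-0.4 0 0 0.04 0 0 0;-0.4 0 0 0.02 0 0 0;-0.4 0 0 0 0 0 0;-0.4 0 0 0 0 0 0;-0.4 0 0 0 0 0 0'
python3 go.py .391 .2385 .0235 6
```

```text
[0.00275996 0.02266428 1.27410944] [0.33250972 0.16172995 0.00346256]
clock: 18.68
tool_pos: [0.3904, 0.2397, 0.0836]
eef_rot: [0.999, 0.052, 0.001, -0.0]
contact_force: [0.6, -0.1, 0.6]
opening: 0.299
finger_force: 0.0
yaw 5.9 turn -0.002 shift [0.0004 0.0013 0.0601] len 0.060 tilt(tool) [-0.    -0.002  0.   ] clk 18.7 q7 -2.15 tcp [0.3904 0.2397 0.0836] F [ 0.6 -0.1  0.6] open 0.299 ff 0.0
```

```bash
python3 -m inch '-0.4 0 0.0013 0.02 0 0 0;-0.4 0 0 0.02 0 0 0;-0.4 0 0 0.015 0 0 0;-0.4 0 0 0.005 0 0 0;-0.4 0 0 0 0 0 0;-0.4 0 0 0 0 0 0;-0.4 0 0 0 0 0 0'
python3 go.py .391 .2385 .0235 6
```

```text
clock: 19.27
tool_pos: [0.3941, 0.2413, 0.0275]
eef_rot: [0.999, 0.052, -0.003, 0.001]
contact_force: [0.1, 0.4, 0.5]
opening: 0.301
finger_force: 0.0
yaw 6.0 turn -0.000 shift [-0.0034  0.0025  0.004 ] len 0.006 tilt(tool) [0.003 0.005 0.   ] clk 19.3 q7 -2.29 tcp [0.3941 0.2413 0.0275] F [0.1 0.4 0.5] open 0.301 ff 0.0
```

```bash
python3 -m inch '-0.4 -0.002 0.0025 0.003 0 0 0;-0.4 0 0 0 0 0 0;-0.4 0 0 0 0 0 0'
python3 go.py .391 .2385 .0235 6; python3 -c "
from plant import *;print(get_state()['q'].round(2))"
```

```text
clock: 19.52
tool_pos: [0.3933, 0.2393, 0.0252]
eef_rot: [0.999, 0.052, -0.004, 0.002]
contact_force: [-0.5, 0.1, -0.0]
opening: 0.302
finger_force: 0.0
yaw 6.0 turn 0.000 shift [-0.0024  0.0006  0.0017] len 0.003 tilt(tool) [ 0.004  0.009 -0.   ] clk 19.5 q7 -2.38 tcp [0.3933 0.2393 0.0252] F [-0.5  0.1 -0. ] open 0.302 ff 0.0
[-0.64  0.93 -0.02  2.18  0.27  0.04 -2.38]
```

```bash
python3 -m inch '-1 0 0 0 0 0 0;-1 0 0 0 0 0 0;-1 0 0 0 0 0 0;-1 0 0 0 0 0 0;-1 0 0 0 0 0 0;-1 0 0 0 0 0 0' 20
python3 go.py .391 .2385 .0235 6
python3 -m inch '-1 0 0 -0.006 0 0 0;-1 0 0 -0.015 0 0 0;-1 0 0 -0.03 0 0 0;-1 0 0 -0.04 0 0 0;-1 0 0 -0.03 0 0 0;-1 0 0 0 0 0 0;-1 0 0 0 0 0 0'
python3 go.py .654 .020 .15 6
```

```text
clock: 20.02
tool_pos: [0.3931, 0.2393, 0.0246]
eef_rot: [0.999, 0.052, -0.005, 0.003]
contact_force: [-0.2, 0.3, 2.6]
opening: 0.098
finger_force: 20.0
yaw 6.0 turn 0.000 shift [-0.0022  0.0006  0.0011] len 0.003 tilt(tool) [0.005 0.01  0.   ] clk 20.0 q7 -2.38 tcp [0.3931 0.2393 0.0246] F [-0.2  0.3  2.6] open 0.098 ff 20.0
clock: 20.6
tool_pos: [0.395, 0.2403, 0.147]
eef_rot: [0.999, 0.052, -0.003, 0.002]
contact_force: [1.0, -0.1, -0.7]
opening: 0.093
finger_force: 20.0
yaw 6.0 turn -0.000 shift [ 0.2345  0.2462 -0.003 ] len 0.340 tilt(tool) [ 0.003  0.007 -0.   ] clk 20.6 q7 -2.36 tcp [0.395  0.2403 0.147 ] F [ 1.  -0.1 -0.7] open 0.093 ff 20.0
```

```bash
python3 -m inch '-1 0.0262 0.0274 0 0 0 0;-1 0.0262 0.0274 0 0 0 0;-1 0.0262 0.0274 0 0 0 0;-1 0.0262 0.0274 0 0 0 0;-1 0.0262 0.0274 0 0 0 0;-1 0.0262 0.0274 0 0 0 0;-1 0.0262 0.0274 0 0 0 0;-1 0.0262 0.0274 0 0 0 0;-1 0.0262 0.0274 0 0 0 0;-1 0 0 0 0 0 0;-1 0 0 0 0 0 0;-1 0 0 0 0 0 0;-1 0 0 0 0 0 0'
python3 go.py .656 .020 .041 6
python3 -c "
from h import *
im,d=snapshot('wrist');cv2.imwrite('pics/w7.png',im[:,:,::-1])"
```

```text
clock: 21.68
tool_pos: [0.6528, 0.0212, 0.143]
eef_rot: [0.999, 0.054, -0.007, 0.002]
contact_force: [0.4, -0.7, -0.7]
opening: 0.094
finger_force: 20.0
yaw 6.2 turn 0.003 shift [0.0031 0.0016 0.102 ] len 0.102 tilt(tool) [ 0.004  0.013 -0.   ] clk 21.7 q7 -1.82 tcp [0.6528 0.0212 0.143 ] F [ 0.4 -0.7 -0.7] open 0.094 ff 20.0
```

View pics/w7.png

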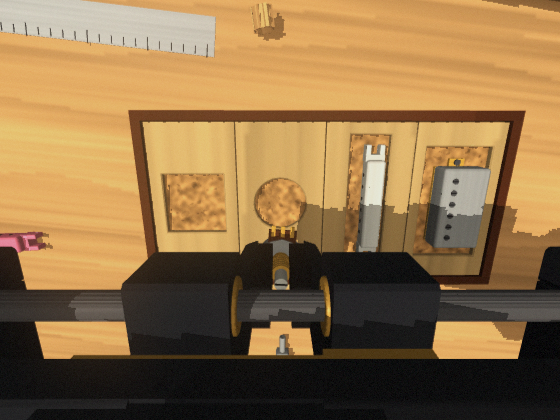

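The bar at (372,200) and the pickup at (460,205) lie in their recesses. The pot is held upright with its lugs towards the round recess, so I'll lower it.

```bash
python3 -m inch '-1 0.0032 0.0014 0.03 0 0 0;-1 0 0 0.03 0 0 0;-1 0 0 0.02 0 0 0;-1 0 0 0.01 0 0 0;-1 0 0 0.003 0 0 0;-1 0 0 0 0 0 0;-1 0 0 0 0 0 0;-1 0 0 0 0 0 0'
python3 go.py .656 .020 .0406 6
```

```text
clock: 22.4
tool_pos: [0.6581, 0.0182, 0.0528]
eef_rot: [0.999, 0.053, -0.004, 0.003]
contact_force: [0.4, -0.1, -0.6]
opening: 0.097
finger_force: 20.0
yaw 6.0 turn 0.000 shift [-0.0019 -0.002   0.0122] len 0.013 tilt(tool) [ 0.005  0.007 -0.   ] clk 22.4 q7 -1.85 tcp [0.6581 0.0182 0.0528] F [ 0.4 -0.1 -0.6] open 0.097 ff 20.0
```

```bash
python3 -m inch '-1 -0.0015 -0.0015 0.005 0 0 0;-1 0 0 0.003 0 0 0;-1 0 0 0.002 0 0 0;-1 0 0 0 0 0 0;-1 0 0 0 0 0 0;-1 0 0 0 0 0 0'
python3 go.py .656 .020 .0406 6
```

```text
clock: 22.9
tool_pos: [0.6552, 0.019, 0.0412]
eef_rot: [0.999, 0.052, -0.005, 0.003]
contact_force: [-0.4, -0.4, -0.7]
opening: 0.097
finger_force: 20.0
yaw 6.0 turn -0.000 shift [ 0.0009 -0.0009  0.0006] len 0.001 tilt(tool) [0.005 0.01  0.   ] clk 22.9 q7 -1.86 tcp [0.6552 0.019  0.0412] F [-0.4 -0.4 -0.7] open 0.097 ff 20.0
```

```bash
python3 -m inch '-1 0 0 0.0008 0 0 0;-1 0 0 0 0 0 0;-1 0 0 0 0 0 0;-1 0 0 0 0 0 0'
python3 go.py .656 .020 .0406 6
```

```text
clock: 23.23
tool_pos: [0.6554, 0.0191, 0.0407]
eef_rot: [0.999, 0.052, -0.005, 0.003]
contact_force: [-0.2, 0.8, 2.7]
opening: 0.099
finger_force: 20.0
yaw 6.0 turn 0.000 shift [ 0.0007 -0.0009  0.0001] len 0.001 tilt(tool) [0.005 0.01  0.   ] clk 23.2 q7 -1.86 tcp [0.6554 0.0191 0.0407] F [-0.2  0.8  2.7] open 0.099 ff 20.0
```

```bash
python3 -m inch '-0.5 0 0 0 0 0 0;-0.5 0 0 0 0 0 0;-0.5 0 0 0 0 0 0;-0.5 0 0 -0.005 0 0 0;-0.5 0 0 -0.02 0 0 0;-0.5 0 0 -0.035 0 0 0;-0.5 0 0 -0.04 0 0 0;-0.5 0 0 -0.04 0 0 0;-0.2 0 0 -0.03 0.005 0.01 0;-0.2 0 0 0 0 0 0;-0.2 0 0 0 0 0 0'
python3 go.py .45 .088 .21 -16
```

```text
clock: 24.15
tool_pos: [0.6579, 0.0201, 0.2129]
eef_rot: [0.999, 0.052, 0.002, -0.0]
contact_force: [-0.8, 0.4, -0.7]
opening: 0.397
finger_force: 0.0
yaw 6.0 turn 0.384 shift [-0.2186 -0.008   0.0029] len 0.219 tilt(tool) [ 0.    -0.004  0.   ] clk 24.1 q7 -1.79 tcp [0.6579 0.0201 0.2129] F [-0.8  0.4 -0.7] open 0.397 ff 0.0
```

```bash
python3 -m inch '-0.2 0 0 0 0 0 0.096;-0.2 0 0 0 0 0 0.096;-0.2 0 0 0 0 0 0.096;-0.2 0 0 0 0 0 0.096;-0.2 -0.0364 -0.0013 0 0 0 0;-0.2 -0.0364 -0.0013 0 0 0 0;-0.2 -0.0364 -0.0013 0 0 0 0;-0.2 -0.0364 -0.0013 0 0 0 0;-0.2 -0.0364 -0.0013 0 0 0 0;-0.2 -0.0364 -0.0013 0 0 0 0;-0.2 0 0 0 0 0 0;-0.2 0 0 0 0 0 0;-0.2 0 0 0 0 0 0'
python3 go.py .453 .089 .0195 -16
python3 -c "
from wm import *
wm(.453,.089,.003,.04,vmin=0,save='pics/w8.png')
m=camera_model('wrist');im=cv2.imread('pics/w8.png');u,v=proj(m,np.array([.453,.089,.003])).astype(int);print(u,v)
cv2.imwrite('pics/w8c.png',cv2.resize(im[v-40:v+40,u-40:u+40],None,fx=7,fy=7,interpolation=2))"
```

```text
clock: 25.23
tool_pos: [0.4494, 0.0877, 0.2099]
eef_rot: [0.99, -0.139, -0.0, 0.0]
contact_force: [0.6, -0.4, -0.4]
opening: 0.397
finger_force: 0.0
yaw -16.0 turn 0.000 shift [ 0.0031 -0.0023  0.1904] len 0.190 tilt(tool) [ 0.001  0.001 -0.   ] clk 25.2 q7 -2.33 tcp [0.4494 0.0877 0.2099] F [ 0.6 -0.4 -0.4] open 0.397 ff 0.0
516 ctr 0.4539 0.0885 mean 0.4557 0.0884 size 0.035 0.034 yaw 73.9 z [0.0019 0.0028 0.0039 0.0255]
277 186
```

View pics/w8c.png

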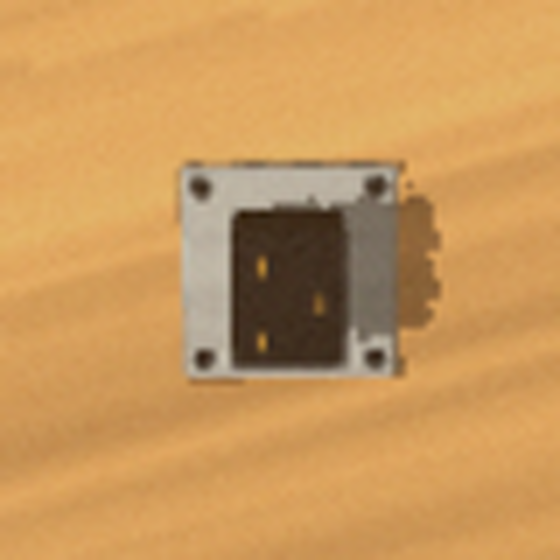

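The jack plate sits square in the crop at (290,270), and its body is narrow side to side (231–347), which suits the closing line. I'll descend.

```bash
python3 -m inch '-0.2 0.0035 -0.002 0.03 0 0 0;-0.2 0 0 0.04 0 0 0;-0.2 0 0 0.04 0 0 0;-0.2 0 0 0.035 0 0 0;-0.2 0 0 0.02 0 0 0;-0.2 0 0 0.014 0 0 0;-0.2 0 0 0 0 0 0;-0.2 0 0 0 0 0 0;-0.2 0 0 0 0 0 0'
python3 go.py .4535 .0887 .0205 -16
```

```text
clock: 26.03
tool_pos: [0.4545, 0.0887, 0.032]
eef_rot: [0.99, -0.14, 0.001, -0.0]
contact_force: [0.5, 0.3, 0.6]
opening: 0.399
finger_force: 0.0
yaw -16.0 turn -0.001 shift [-0.0009  0.0003  0.0115] len 0.012 tilt(tool) [-0.001 -0.001  0.   ] clk 26.0 q7 -2.42 tcp [0.4545 0.0887 0.032 ] F [0.5 0.3 0.6] open 0.399 ff 0.0
```

```bash
python3 -m inch '-0.2 -0.0005 0 0.006 0 0 0;-0.2 0 0 0.0045 0 0 0;-0.2 0 0 0 0 0 0;-0.2 0 0 0 0 0 0;-1 0 0 0 0 0 0;-1 0 0 0 0 0 0;-1 0 0 0 0 0 0;-1 0 0 0 0 0 0;-1 0 0 0 0 0 0;-1 0 0 0 0 0 0;-1 0 0 0 0 0 0' 20
python3 go.py .4535 .0887 .0205 -16
python3 -m inch '-1 0 0 -0.006 0 0 0;-1 0 0 -0.015 0 0 0;-1 0 0 -0.03 0 0 0;-1 0 0 -0.04 0 0 0;-1 0 0 -0.03 0 0 0;-1 0 0 0 0 0 0;-1 0 0 0 0 0 0'
python3 go.py .645 .0955 .14 6
```

```text
clock: 26.95
tool_pos: [0.4553, 0.0894, 0.0234]
eef_rot: [0.99, -0.139, -0.002, 0.001]
contact_force: [0.0, 1.2, 5.9]
opening: 0.204
finger_force: 20.0
yaw -16.0 turn -0.000 shift [-0.0015  0.0011  0.0029] len 0.003 tilt(tool) [ 0.002  0.004 -0.   ] clk 26.9 q7 -2.64 tcp [0.4553 0.0894 0.0234] F [0.  1.2 5.9] open 0.204 ff 20.0
clock: 27.53
tool_pos: [0.4565, 0.0895, 0.1456]
eef_rot: [0.99, -0.139, -0.001, -0.0]
contact_force: [0.0, -0.4, -0.3]
opening: 0.199
finger_force: 20.0
yaw -16.0 turn -0.385 shift [0.1881 0.0137 0.0056] len 0.189 tilt(tool) [ 0.     0.002 -0.   ] clk 27.5 q7 -2.59 tcp [0.4565 0.0895 0.1456] F [ 0.  -0.4 -0.3] open 0.199 ff 20.0
```

```bash
python3 -m inch '-1 0 0 0 0 0 -0.096;-1 0 0 0 0 0 -0.096;-1 0 0 0 0 0 -0.096;-1 0 0 0 0 0 -0.097;-1 0.031 0.0023 0 0 0 0;-1 0.032 0.0023 0 0 0 0;-1 0.032 0.0023 0 0 0 0;-1 0.032 0.0023 0 0 0 0;-1 0.032 0.0023 0 0 0 0;-1 0.0305 0.0023 0 0 0 0;-1 0 0 0 0 0 0;-1 0 0 0 0 0 0;-1 0 0 0 0 0 0'
python3 go.py .6465 .0955 .0394 6
python3 -c "
from h import *
im,d=snapshot('wrist');cv2.imwrite('pics/w9.png',im[:,:,::-1])"
```

```text
clock: 28.62
tool_pos: [0.6434, 0.0957, 0.1411]
eef_rot: [0.999, 0.053, -0.005, 0.001]
contact_force: [-0.8, -1.0, -0.7]
opening: 0.201
finger_force: 20.0
yaw 6.1 turn 0.002 shift [0.0031 0.0006 0.1017] len 0.102 tilt(tool) [0.001 0.01  0.   ] clk 28.6 q7 -2.09 tcp [0.6434 0.0957 0.1411] F [-0.8 -1.  -0.7] open 0.201 ff 20.0
```

View pics/w9.png

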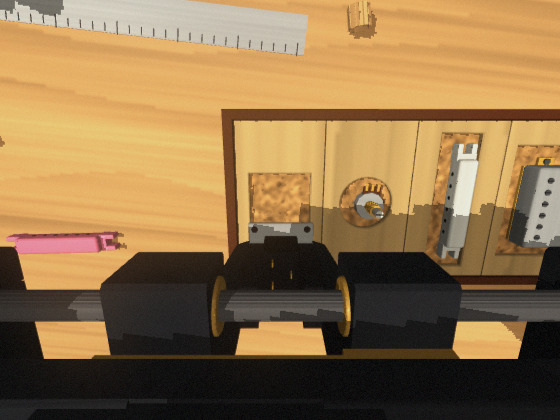

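The pot stands in its round recess at (367,202), and the jack is held level at (281,232). I'll lower the jack.

```bash
python3 -m inch '-1 0.003 0.0006 0.03 0 0 0;-1 0 0 0.03 0 0 0;-1 0 0 0.02 0 0 0;-1 0 0 0.01 0 0 0;-1 0 0 0 0 0 0;-1 0 0 0 0 0 0;-1 0 0 0 0 0 0'
python3 go.py .6465 .0955 .0394 6
```

```text
clock: 29.25
tool_pos: [0.6488, 0.096, 0.0545]
eef_rot: [0.999, 0.053, -0.002, -0.0]
contact_force: [0.9, 0.5, -0.2]
opening: 0.2
finger_force: 20.0
yaw 6.1 turn 0.001 shift [-0.0024  0.0002  0.0151] len 0.015 tilt(tool) [-0.     0.003 -0.   ] clk 29.2 q7 -2.14 tcp [0.6488 0.096  0.0545] F [ 0.9  0.5 -0.2] open 0.200 ff 20.0
```

```bash
python3 -m inch '-1 -0.002 0 0.007 0 0 0;-1 0 0 0.004 0 0 0;-1 0 0 0.002 0 0 0;-1 0 0 0 0 0 0;-1 0 0 0 0 0 0;-1 0 0 0 0 0 0'
python3 go.py .6465 .0955 .0394 6
```

```text
clock: 29.75
tool_pos: [0.6462, 0.0952, 0.0401]
eef_rot: [0.999, 0.053, -0.003, 0.0]
contact_force: [0.5, 0.0, -0.2]
opening: 0.205
finger_force: 20.0
yaw 6.1 turn 0.001 shift [ 0.0003 -0.0002  0.0007] len 0.001 tilt(tool) [ 0.     0.005 -0.   ] clk 29.8 q7 -2.15 tcp [0.6462 0.0952 0.0401] F [ 0.5  0.  -0.2] open 0.205 ff 20.0
```

```bash
python3 -m inch '-1 0 0 0.001 0 0 0;-1 0 0 0 0 0 0;-1 0 0 0 0 0 0;-1 0 0 0 0 0 0'
python3 go.py .6465 .0955 .0394 6
```

```text
clock: 30.08
tool_pos: [0.6464, 0.0953, 0.0395]
eef_rot: [0.999, 0.053, -0.002, 0.0]
contact_force: [-0.7, 0.7, 5.7]
opening: 0.206
finger_force: 20.0
yaw 6.1 turn 0.001 shift [ 0.0002 -0.0002  0.0001] len 0.000 tilt(tool) [0.    0.005 0.   ] clk 30.1 q7 -2.15 tcp [0.6464 0.0953 0.0395] F [-0.7  0.7  5.7] open 0.206 ff 20.0
```

```bash
python3 -m inch '-0.35 0 0 0 0 0 0;-0.35 0 0 0 0 0 0;-0.35 0 0 0 0 0 0;-0.35 0 0 0 0 0 0;-0.35 0 0 -0.005 0 0 0;-0.35 0 0 -0.02 0 0 0;-0.35 0 0 -0.035 0 0 0;-0.35 0 0 -0.04 0 0 0;-0.35 0 0 -0.04 0 0 0;-0.35 0 0 -0.04 0 0 0;-0.35 0 0 -0.02 0 0 0;-0.35 -0.028 0.034 0 0 0 0;-0.35 -0.028 0.034 0 0 0 0;-0.35 -0.028 0.034 0 0 0 0;-0.35 0 0 0 0 0 0;-0.35 0 0 0 0 0 0'
python3 - <<'E'
from h import *
m=camera_model("wrist");im,d=snapshot("wrist");P=cloud(m,d)
cv2.imwrite("pics/w10c.png",cv2.resize(im[:240,60:500],None,fx=1.8,fy=1.8,interpolation=2)[:,:,::-1][:,:792])
c,s=np.cos(.105),np.sin(.105);hsv=cv2.cvtColor(im,cv2.COLOR_RGB2HSV)
for n,x,y,h in(("jack",.645,.0955,.019),("pot",.654,.02,.026),("bar",.662,-.056,.032),("pk",.67,-.131,.038)):
    dx,dy=P[...,0]-x,P[...,1]-y
    k=(abs(c*dx+s*dy)<.065)&(abs(-s*dx+c*dy)<.034)&(hsv[...,1]<75)&(P[...,2]>.008)&(P[...,2]<.09)
    v,u=np.nonzero(k);W=np.array([ray(m,a,b,h)[:2] for a,b in zip(u,v)],np.float32)
    b,sz,a=cv2.minAreaRect(W);L=(W-[x,y])@np.array([[c,-s],[s,c]])
    print(n,"off in nest (mm)",np.round(1e3*(np.array(b)-[x,y])@np.array([[c,-s],[s,c]]),1),"size",np.round(sz,3),"ang %.1f"%a,"z",np.round(np.percentile(P[k][:,2],[50,95]),4))
E
```

```text
clock: 31.42
tool_pos: [0.5771, -0.0124, 0.2398]
eef_rot: [0.999, 0.051, -0.003, 0.001]
contact_force: [1.4, 0.6, 0.1]
opening: 0.324
finger_force: 0.0
jack off in nest (mm) [-0.3 -1.6] size [0.035 0.036] ang 5.8 z [0.0189 0.0203]
pot off in nest (mm) [-1.2 -1.9] size [0.022 0.022] ang 5.1 z [0.0259 0.0519]
bar off in nest (mm) [-0.1 -1.7] size [0.1   0.017] ang 5.8 z [0.0313 0.0328]
pk off in nest (mm) [-1.9  2.7] size [0.074 0.041] ang 6.0 z [0.0376 0.039 ]
```

View pics/w10c.png

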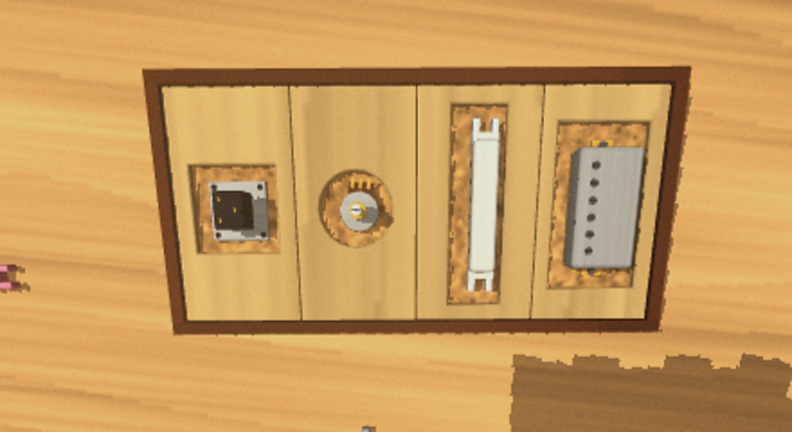

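All four parts lie flat in their own recesses: jack (240,210), pot (358,210), bar (484,205), pickup (605,207). Their tops stand where they should above the floor, and the arm is clear. I'll hand in.

```bash
python3 -c "
from plant import r
print(r.finish_job())"
```

```text
the job is handed in; nothing more can be done
None
```

The twin-coil pickup, stop bar, potentiometer and jack plate each lie flat in their own recess, set down gently and within about 3 mm of centre; the arm never went near the look-alikes, and the job was handed in at about 31 s.

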